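# Let the lemon out of the twin hopper

### The job

One bay of the twin food hopper holds a lemon, the other a garlic bulb. Press down the lever of the lemon's bay with the fingertips until its clear lid stands wide open, and keep it pressed until the lemon has rolled out by itself into the catch tray; then let the lever come up slowly so that the lid comes down gently and does not slam, and take the hand away. Work only that lever: leave the garlic shut in its bay, do not touch the lids or the lemon, and do not disturb the things standing about.

Things in the scene. Friction and masses are not known exactly. Their poses are not given: they have to be found in the camera images.
- hopper: White twin food hopper fixed to the worktop: x -0.176 to 0.108 of its frame, 204 mm wide (238 over the levers), 138 mm high. Origin on the worktop, mid width; x to its back, away from the robot, y to its left as the robot sees it, z up. Two bays (left y 0.003 to 0.097, right y -0.097 to -0.003) with floors sloping 31 degrees down to the front, each with a clear lid of top plate and front flap.
- lemon: Yellow lemon, 71x53x51 mm, loose, in one of the bays (which one varies), resting against the clear front flap. It rolls out by itself once the lid is up by about 0.35 rad. Origin on its skin, at its underside as it lies at first.
- lemon_middle (a point): The lemon's middle; at first near x -0.02, z 0.08 of the hopper's frame, and about 37 mm above the worktop, x -0.15 to -0.09, when it lies in the catch tray.
- garlic: Off-white garlic bulb, 60x60x59 mm, loose, in the other bay, where it must stay. Origin in the middle of its underside.
- tray (a point): Centre of the catch tray's floor, 12 mm above the worktop. The tray is the front part of the hopper, one for both bays: inside 112 mm deep (x -0.171 to -0.059 of the hopper's frame) and 194 mm wide, walls 40 mm high, floor leaning slightly to the front.
- pad_left (a point): Centre of the upper face of the black ribbed press pad (30 mm along x, 24 mm across) at the front of the left lever, which runs outside the hopper's left wall, bends in over the tray's front and works the left lid. Moves with the lever: 129 mm above the worktop when up, about 48 mm lower (and up to 6 mm farther back) when fully pressed. With the lever up it lies at x -0.175, y +0.085 of the hopper's frame.
- pad_right (a point): Centre of the upper face of the black ribbed press pad (30 mm along x, 24 mm across) at the front of the right lever, which runs outside the hopper's right wall, bends in over the tray's front and works the right lid. Moves with the lever: 129 mm above the worktop when up, about 48 mm lower (and up to 6 mm farther back) when fully pressed. With the lever up it lies at x -0.175, y -0.085 of the hopper's frame.
- lever_left (a joint): Angle of the left lever, rad: 0 up (rest), 0.34 pressed down to its stop. Pivot 145 mm behind the pad's centre. Pressing straight down takes about 4 N, at most 8 N, before the stop. It has no spring: the lid's weight brings it back up at once when let go, and the lid then slams.
- lever_right (a joint): Angle of the right lever, as the left one.
- lid_left (a joint): Angle of the left clear lid, rad: 0 shut, about 0.81 with its lever fully pressed. Linked to its lever (2.4 rad per rad of the lever), hinged at the top of the hopper's back. Raised, it is up to 260 mm high and comes forward to x -0.085 of the hopper's frame. It slams if it comes down faster than about 1.8 rad/s near shut: let the pad rise at 40 mm/s or less.
- lid_right (a joint): Angle of the right bay's clear lid, as the left one.
- teaspoon: Steel teaspoon, 130x27x11 mm, lying across in front of the catch tray; leave alone.
- matchbox: Matchbox, 36x53x15 mm, lying left of the hopper; leave alone.
- onion: Brown onion, 78x79x85 mm, standing on the front strip to the right; leave alone.
- jar_lid: Flat golden jar lid, 66 mm across, 13 mm high, on the front strip to the right; leave alone.
- salt_shaker: Salt shaker, 44 mm across, 90 mm high, on the front strip at the far right; leave alone.
- peg: Wooden clothes peg, 15x72x12 mm, on the front strip, right of the hopper; leave alone.

How it is judged:
On the way, in this order (a step that is already met when the one before it is completed fails the run):
1. the lemon lies in the catch tray while its lid is still held wide open by its lever (x of lemon_middle in the frame of hopper between -0.18 and -0.07 m and y of lemon_middle in the frame of hopper between -0.105 and 0.105 m and height (world z) of lemon_middle below 0.06 m and value of joint any of lid_left, lid_right above 0.5 rad), for 0.3 s.
2. both lids are shut again (value of joint each of lid_left, lid_right below 0.04 rad), for 0.2 s.
At the end, for the whole second after the job is handed in: The lemon lies at rest in the catch tray, both lids are shut (within 0.04 rad), the garlic is still in its bay (all of step 2 and x of lemon_middle in the frame of hopper between -0.18 and -0.07 m and y of lemon_middle in the frame of hopper between -0.105 and 0.105 m and height (world z) of lemon_middle below 0.06 m and linear speed of lemon below 0.03 m/s and x of garlic in the frame of hopper above -0.06 m); the robot touches nothing.
It fails at once if a lid slams: it comes down faster than 1.8 rad/s within 0.3 rad of shut ((value of joint lid_left below 0.3 rad and velocity of joint lid_left below -1.8 rad/s) or (value of joint lid_right below 0.3 rad and velocity of joint lid_right below -1.8 rad/s)).
It fails at once if the garlic's lid is raised by more than 0.12 rad, or the garlic leaves its bay ((y of garlic in the frame of hopper above 0 m and value of joint lid_left above 0.12 rad) or (y of garlic in the frame of hopper below 0 m and value of joint lid_right above 0.12 rad) or x of garlic in the frame of hopper below -0.06 m).
It fails at once if the robot touches the lemon or the garlic, or the lemon is lifted (contact force between any of the fingers, the arm and lemon above 0.3 N or contact force between any of the fingers, the arm and garlic above 0.3 N or height (world z) of lemon above 0.12 m).
It fails at once if the robot pushes a lid directly (more than 1 N) (contact force between any of the fingers, the arm and lid_left above 1 N or contact force between any of the fingers, the arm and lid_right above 1 N).
It fails at once if a thing standing about is moved by more than 25 mm (distance of any of teaspoon, matchbox, onion, jar_lid, salt_shaker, peg from where it was at the start of the episode above 0.025 m).
It also fails if it takes over 38 s, if anything falls off the work surface, if the arm or the gripper's body presses on something with over 40 N, if the wrist force passes 120 N, or if a joint passes its speed limit or range.

### The arm

A 6-joint arm with a two-finger parallel gripper is mounted at the origin on a cart in front of the work surface, level with it; the furniture and walls round the work are solid. World frame = base frame: x ahead of the robot, y to its left, z up, the work surface at z = 0. Lengths are in m, angles in rad, forces in N, time in s.
With the tool pointing down it reaches from about 0.4 to 0.825 m from the base axis. Payload 7 kg.
Tool frame: the origin (TCP) lies on the centre line of the jaws, within the pads' length; the fingertips stand 25 mm ahead of it and the grasp point (between the pads) lies 6 mm ahead of it; z points along the fingers, y is the line along which they close (so a half turn about z gives the same grasp; the last joint's range is limited). The gripper opens to 88 mm and grips with 3 to 60 N. Pads are 19 mm wide; open, the fingers measure 130 mm over their backs; the gripper's body (78 mm by 193 mm) begins 47 mm behind the grasp point.
Start: joints at [1.623, 0.359, 0.012, 0, -1.224, -0.288], TCP at [0.158, 0.656, 0.252] pointing down, gripper open.
Joint ranges: [-3.07, 3.07], [-1.43, 2.12], [-1.02, 1.25], [-3.03, 1.67], [-3.05, -0], [-3.03, 3.03]. Speed limits (rad/s): [2.39, 2.39, 3.01, 3.14, 3.14, 3.14].

### API

Orientations are given as [roll, pitch, yaw] about the fixed x, y, z axes, in that order (R = Rz(yaw) Ry(pitch) Rx(roll)).
In Python, from station import readout, vision, arm gives the robot as it stands. The module is installed in compiled form; this text tells all that it offers.
- The arm moves only by the tool carry_out, never from a script. Its argument "commands" is a list of rows, each an object with "dp": the shift along the tool's x, y, z in m, a list of three; "rotation": the turn, a rotation vector about the tool's x, y, z in degrees, a list of three. In form: [{"dp": [dx, dy, dz], "rotation": [wx, wy, wz]}, ...]. A call has 1 to 8 rows; each row shifts and turns the commanded pose from where the row before left it, along the tool's axes as they then stand; what a row does not reach is not made up. A row lasts 1/8 s, in which the tool goes at most 62.5 mm and 10.7 degrees, less where a joint would pass 70% of its speed; a pose out of reach is approached as far as the arm can. A call with a gripper value outside its range is refused whole. "grip" is the finger opening in m, from 0 to 0.0876, set as the call begins (left out, the last holds). The fingers move at their own pace and stop on an object; "force" is the grip in N (left out, the last holds). Time passes only in rows, so rows that do not move let the fingers close. It gives the time, the measured TCP pose, the force, the opening and the grip force at its end, in the units of the state.
- readout.get_state(): the state, without advancing time (a new reading comes with each control period).
- vision.grab_frame(name): name is "scene" or "side" or "wrist"; returns (picture, depth): 384x512x3 uint8, red, green, blue; 384x512 float32, m along the optical axis (not along the pixel's ray), 0 where there is no reading.
- vision.calibration(name): a dict with "fovy" (degrees; the focal length in pixels is half the picture's height over the tangent of half this angle, whatever the lens; pixels are square), "cx", "cy" (the principal point, pixels), "dist" ([k1, k2, p1, p2, k3] as OpenCV has them; the pictures are not rectified), "origin" and "attitude" of the camera in the world; the wrist camera has in their place "mount" (4x4, takes a point from camera to tool coordinates, whose origin is the TCP and whose axes are the flange's). Camera axes: x right, y down, z forward; pixel columns grow to the right and rows downward; lengths in m; the calibration is good to about 2 mm. A picture is of the moment at which its call begins: read the wrist's pose just before it. calibration takes no time and is no camera call.
- arm.job_done(): hands the job in; it is judged then, once.
Trained networks look in the newest picture that a camera, given by its name, has taken for a name from the list of things; names that differ only in an ending like _2 or _b are one class to them, and where a whole thing is asked for, a point or a joint stands for the part that bears it (a point fixed in the world has none). Each returns a list of dicts, best first, with "score" (0 to 1); they miss things now and then, are a little off and sometimes report something else, mostly with a low value. They report only what shows in the picture. A call takes as long as a camera call.
- vision.trace(label, camera): "pixels" (384x512 bool, what is visible of it) and "position" ([row, column] in pixels, amid what is visible of it).
The state is a dict: "t": time; "q": joint angles; "qd": joint speeds; "joint_efforts": joint torques, N m; "eef_pos": TCP position; "ee_rot": TCP orientation; "force": force on the tool from outside, world axes, zero at the start; "moment": the same for the moment, N m; "width": finger opening in m; "gripper_force": force on a finger pad.
Only numpy, scipy, OpenCV 4.12 (cv2) and the standard library are available. Lean on these libraries where they do the work, as an engineer would, in place of code of your own. Each camera call takes 0.05 s, during which the arm holds its last target. There are 200 camera calls.

## Working session

There is one attempt and no reset: what is moved stays moved. The work goes in short steps, Python scripts to look and compute and a tool call to move; the robot and the scene stay as the last step left them, time stands still between calls to the robot, and variables do not carry over. Pictures are saved under pics/ and viewed, at most 10 in all, crops included, and the job is handed in when it is done.

Besides the shell and the picture viewer there is one more tool, called after "Request:" as name(argument=value, ...), one argument or row to a line, values as JSON. carry_out: Moves the arm, as the interface text tells. Its arguments: {"type":"object","properties":{"commands":{"type":"array"},"grip":{"type":"number"},"force":{"type":"number"}},"required":["commands"]}

```bash
mkdir -p pics; cat > h.py <<'E'
from station import readout, vision, arm
import numpy as np, cv2
from scipy.spatial.transform import Rotation as R
def pose(name):
    c=vision.calibration(name)
    if 'mount' in c:
        s=readout.get_state(); T=np.eye(4); T[:3,:3]=R.from_euler('xyz',s['ee_rot']).as_matrix(); T[:3,3]=s['eef_pos']
        return c,T@np.array(c['mount'])
    T=np.eye(4); a=np.array(c['attitude'])
    T[:3,:3]=a if a.shape==(3,3) else R.from_euler('xyz',a).as_matrix(); T[:3,3]=c['origin']
    return c,T
def pts(name,depth,mask,T,c):
    f=192/np.tan(np.radians(c['fovy'])/2)
    r,k=np.nonzero(mask&(depth>0)); z=depth[r,k]
    K=np.array([[f,0,c['cx']],[0,f,c['cy']],[0,0,1.]])
    u=cv2.undistortPoints(np.stack([k,r],1).astype(float).reshape(-1,1,2),K,np.array(c['dist'])).reshape(-1,2)
    return np.c_[u*z[:,None],z]@T[:3,:3].T+T[:3,3]
E
python3 - <<'E'
from h import *
s=readout.get_state(); print(s['t'],s['eef_pos'],s['ee_rot'],s['force'])
ims=[]
for n in('scene','side'):
    c,T=pose(n); print(n,c)
    im,d=vision.grab_frame(n); cv2.imwrite(f'pics/{n}0.png',im[:,:,::-1])
    for l in('lemon','garlic','pad_left','pad_right','hopper','onion','teaspoon'):
        for q in vision.trace(l,n)[:2]:
            p=pts(n,d,q['pixels'],T,c)
            if len(p): print(l,round(q['score'],2),np.round(q['position']),len(p),np.median(p,0).round(3),p.min(0).round(3),p.max(0).round(3))
E
```

```text
0.0 [0.15761314 0.65587395 0.25063528] [ 3.13995281e+00 -1.44195618e-04 -2.35897231e-01] [ 0.46116699  0.03273408 -0.46590638]
scene {'fovy': 52.54204084575347, 'cx': 258.9921238916498, 'cy': 193.90035819097787, 'dist': array([-0.04206343,  0.        ,  0.        ,  0.        ,  0.        ]), 'origin': array([-0.13230068, -1.02192854,  0.72500881]), 'attitude': array([-2.06024969, -0.02390633, -0.64797159])}
lemon 0.68 [255. 234.] 474 [ 0.364 -0.284  0.052] [ 0.339 -0.305 -0.002] [ 0.405 -0.215  0.081]
pad_left 0.62 [160. 226.] 681 [0.604 0.148 0.138] [0.504 0.    0.03 ] [0.773 0.347 0.143]
pad_right 0.57 [185. 228.] 229 [ 0.545 -0.005  0.125] [ 0.437 -0.02   0.014] [0.679 0.211 0.133]
hopper 0.59 [297. 286.] 455 [ 0.371 -0.494  0.053] [ 0.359 -0.504  0.001] [ 0.423 -0.412  0.092]
hopper 0.44 [206. 189.] 43 [0.421 0.129 0.006] [ 0.41   0.027 -0.001] [0.433 0.15  0.012]
onion 0.66 [257. 237.] 511 [ 0.366 -0.284  0.051] [ 0.339 -0.305  0.009] [ 0.413 -0.197  0.083]
teaspoon 0.57 [209. 192.] 71 [0.418 0.086 0.007] [ 0.409  0.022 -0.001] [0.433 0.15  0.015]
side {'fovy': 46.99242748420237, 'cx': 257.8326303519456, 'cy': 195.12966925134955, 'dist': array([-0.06112148,  0.        ,  0.        ,  0.        ,  0.        ]), 'origin': array([0.71138251, 0.54098294, 1.22180803]), 'attitude': array([-2.58413625, -0.01337161,  2.94893518])}
pad_right 0.94 [230. 295.] 329 [0.491 0.002 0.125] [ 0.414 -0.063 -0.006] [0.648 0.045 0.136]
pad_right 0.54 [194. 310.] 83 [ 0.383 -0.17   0.01 ] [ 0.372 -0.198 -0.004] [ 0.395 -0.139  0.018]
hopper 0.93 [264. 253.] 5732 [0.62  0.075 0.137] [ 0.414 -0.075 -0.008] [0.747 0.348 0.656]
onion 0.73 [149. 294.] 249 [ 0.387 -0.368  0.012] [ 0.353 -0.404 -0.002] [ 0.418 -0.336  0.021]
teaspoon 0.52 [263. 252.] 5481 [0.622 0.077 0.137] [ 0.439 -0.082 -0.004] [0.747 0.346 0.654]
```

```bash
python3 - <<'E'
import cv2
a=cv2.imread('pics/scene0.png');b=cv2.imread('pics/side0.png')
cv2.imwrite('pics/a1.png',cv2.resize(a[100:340,120:420],(750,600),interpolation=3))
cv2.imwrite('pics/b1.png',cv2.resize(b[100:380,140:480],(728,600),interpolation=3))
E
```

```text
(no output)
```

View pics/a1.png

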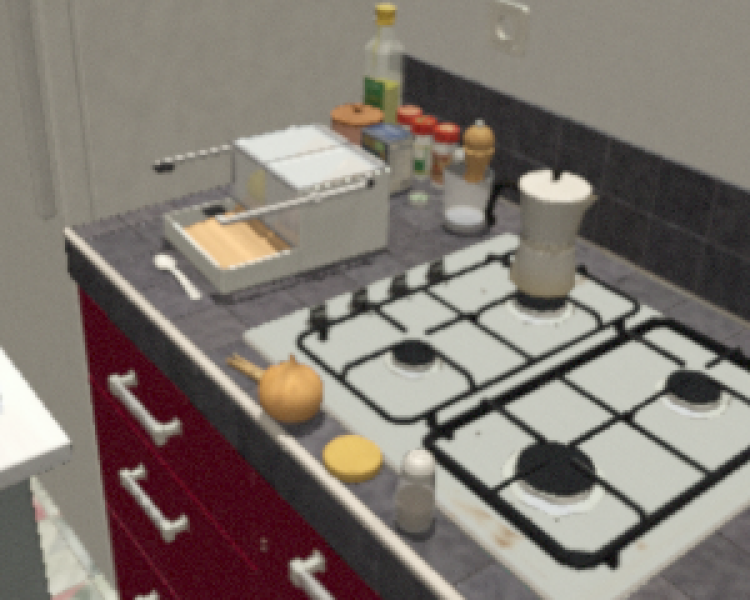

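View pics/b1.png

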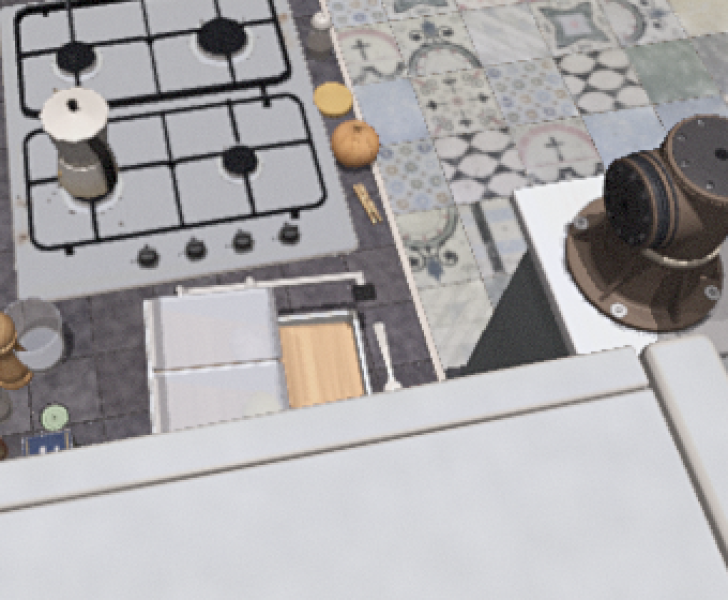

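The lemon (yellow glint, scene crop (258,185), side crop (265,400)) seems to be in the left bay. The left pad is at scene crop (163,167), the right pad at side crop (365,292). A tall white piece of furniture stands on the left. Next I'll fit the hopper's pose and map that furniture.

```bash
python3 - <<'E'
from h import *
C=[]
for n in('scene','side'):
    c,T=pose(n); im,d=vision.grab_frame(n)
    p=pts(n,d,d>0,T,c); r,k=np.nonzero(d>0); C.append(np.c_[p,im[r,k],r,k])
    P=C[-1]
    m=(P[:,3:6].max(1)<75)&(P[:,2]>.11)&(P[:,2]<.145)&(P[:,0]>.3)&(P[:,0]<.6)&(P[:,1]>-.15)&(P[:,1]<.35)
    Q=P[m]
    lab=Q[:,1]>.1
    for g in(Q[lab],Q[~lab]):
        if len(g): print(n,'dark',len(g),np.median(g[:,:3],0).round(3),g[:,:3].min(0).round(3),g[:,:3].max(0).round(3),g[:,6:].mean(0))
    # lids / hopper top
    m=(P[:,2]>.128)&(P[:,2]<.15)&(P[:,0]>.35)&(P[:,0]<.85)&(P[:,1]>-.2)&(P[:,1]<.4)
    q=P[m][:,:2].astype(np.float32); print(n,'top',len(q),cv2.minAreaRect(q))
    # yellow
    y=P[(P[:,4]-P[:,5]>25)&(P[:,3]-P[:,4]<40)&(P[:,1]>-.1)&(P[:,0]>.4)&(P[:,2]>.03)&(P[:,2]<.15)]; print('yel',len(y),np.median(y,0).round(3) if len(y) else '')
    # wall/furniture height map
P=np.r_[tuple(C)]
print('max height map: rows y from .7 to -.2, cols x -.2...0.8')
for y in np.arange(.7,-.25,-.1):
    o=[]
    for x in np.arange(-.2,1.0,.1):
        z=P[(abs(P[:,0]-x)<.05)&(abs(P[:,1]-y)<.05),2]; o.append('%5.2f'%np.percentile(z,98) if len(z)>3 else '  .  ')
    print('%.1f'%y,*o)
E
```

```text
scene dark 16 [0.457 0.19  0.129] [0.448 0.183 0.119] [0.47  0.199 0.132] [166.8125 185.    ]
scene dark 18 [0.446 0.021 0.13 ] [0.436 0.015 0.127] [0.459 0.031 0.132] [184.         205.22222222]
scene top 1659 ((0.5796793699264526, 0.09083712100982666), (0.5548647046089172, 0.4994116723537445), 85.66929626464844)
yel 503 [9.14e-01 1.23e-01 1.08e-01 1.23e+02 1.08e+02 7.00e+01 1.57e+02 2.76e+02]
side dark 80 [0.453 0.032 0.129] [0.437 0.02  0.124] [0.467 0.044 0.135] [236.05   309.1875]
side top 3811 ((0.5951706171035767, -0.017310678958892822), (0.3122028410434723, 0.3752977252006531), 2.8513505458831787)
yel 296 [9.250e-01 2.100e-02 1.170e-01 1.475e+02 1.160e+02 8.500e+01 2.640e+02
 1.390e+02]
max height map: rows y from .7 to -.2, cols x -.2...0.8
0.7 -0.89 -0.89   .    0.66  0.40  0.44  0.65  0.66  0.66  0.65  0.65  0.66
0.6 -0.89 -0.88  0.63  0.66  0.66  0.46  0.65  0.66  0.65  0.65  0.66  0.66
0.5 -0.89 -0.89  0.65   .    0.33  0.36  0.66  0.66  0.66  0.66  0.66  0.66
0.4 -0.89 -0.89  0.67   .   -0.89  0.41  0.66  0.66  0.66  0.66  0.66  0.66
0.3   .     .    0.69   .   -0.89  0.00  0.65  0.65  0.65  0.66  0.65  0.66
0.2   .    0.01  0.69  0.00 -0.89  0.00  0.00  0.13  0.14  0.14  0.10  0.19
0.1  0.00  0.25  0.28  0.24  0.00  0.00  0.01  0.04  0.14  0.14  0.10  0.11
0.0  0.14  0.43  0.28  0.28  0.00  0.00  0.13  0.13  0.14  0.14  0.09  0.16
-0.1  0.23  0.29  0.28  0.22 -0.00  0.00  0.01  0.03  0.04  0.04  0.01  0.09
-0.2 -0.00  0.00  0.00  0.00   .    0.00  0.06  0.73  0.74  0.76  0.77  0.78
```

```bash
python3 - <<'E'
from h import *
c,T=pose('scene'); im,d=vision.grab_frame('scene'); P=pts('scene',d,d>0,T,c)
c,T=pose('side'); im,d=vision.grab_frame('side'); S=pts('side',d,d>0,T,c)
for nm,Q in(('scene',P),('side',S)):
  for z0,z1 in((.02,.15),(.15,.35),(.35,.6),(.6,.64),(.64,.67)):
    q=Q[(Q[:,2]>z0)&(Q[:,2]<z1)&(Q[:,1]>.24)&(Q[:,1]<.9)&(Q[:,0]>.2)&(Q[:,0]<.8)]
    if len(q): print(nm,z0,z1,len(q),'x',np.percentile(q[:,0],[1,5,50]).round(3),'y',np.percentile(q[:,1],[1,5,25,50,75]).round(3))
q=P[(P[:,2]>.5)&(P[:,1]<.25)]; print(len(q), np.percentile(q,[2,50,98],0).round(2) if len(q) else '')
q=S[(S[:,2]>.5)&(S[:,1]<.25)&(S[:,0]>.3)]; print(len(q), np.percentile(q,[2,50,98],0).round(2) if len(q) else '')
s=readout.get_state();print(vision.calibration('wrist'))
im,d=vision.grab_frame('wrist'); cv2.imwrite('pics/w0.png',im[:,:,::-1])
E
```

```text
scene 0.02 0.15 3423 x [0.326 0.343 0.442] y [0.337 0.34  0.343 0.346 0.38 ]
scene 0.15 0.35 6795 x [0.325 0.343 0.469] y [0.336 0.339 0.342 0.345 0.377]
scene 0.35 0.6 10273 x [0.34  0.351 0.469] y [0.338 0.34  0.343 0.346 0.38 ]
scene 0.6 0.64 1867 x [0.351 0.352 0.468] y [0.338 0.34  0.344 0.346 0.381]
scene 0.64 0.67 1371 x [0.351 0.353 0.515] y [0.339 0.342 0.347 0.419 0.639]
side 0.6 0.64 12 x [0.4   0.401 0.403] y [0.348 0.349 0.37  0.376 0.425]
side 0.64 0.67 34612 x [0.364 0.381 0.556] y [0.349 0.355 0.384 0.418 0.45 ]
18805 [[ 0.43 -0.75  0.51]
 [ 0.46 -0.6   0.66]
 [ 1.01 -0.2   0.72]]
32998 [[ 0.49 -0.16  0.51]
 [ 0.91 -0.16  0.67]
 [ 1.01  0.23  0.78]]
{'fovy': 64.50528923362329, 'cx': 260.814884133456, 'cy': 190.61734884549304, 'dist': array([-0.00314454,  0.        ,  0.        ,  0.        ,  0.        ]), 'mount': array([[-1.13196085e-03, -9.60672083e-01, -2.77683035e-01,
         7.58732302e-02],
       [ 9.99999358e-01, -1.07282078e-03, -3.64916628e-04,
        -8.50207456e-04],
       [ 5.26610886e-05, -2.77683270e-01,  9.60672681e-01,
        -1.33499043e-01],
       [ 0.00000000e+00,  0.00000000e+00,  0.00000000e+00,
         1.00000000e+00]])}
```

View pics/w0.png

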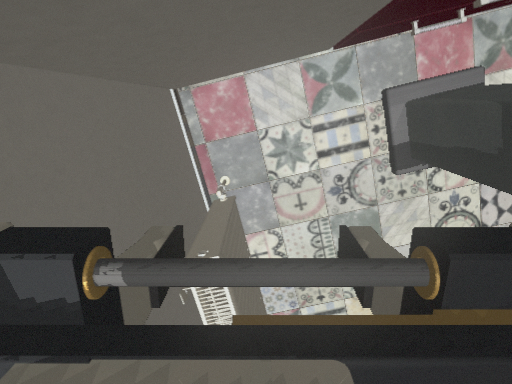

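View pics/scene0.png

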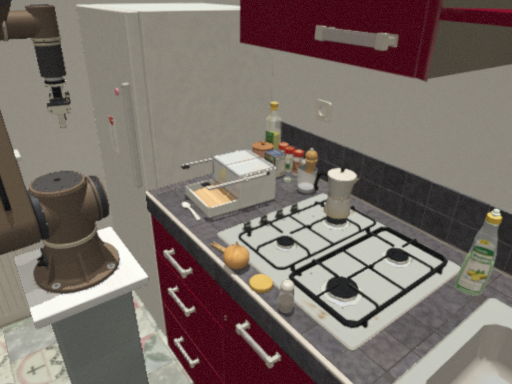

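Wrist view: the gripper hangs in the aisle before the fridge. The fridge occupies y > 0.338, x > 0.34, up to z 0.66, and has to be skirted close in. I'll approach with the tool tilted (fingers forward-down) so that body and camera stay clear of the rising lid.

```bash
cat > plan.py <<'E'
from h import *
import json
def rows(wps, maxd=.05, maxr=9.5):
    """wps: (x,y,z,yaw,tilt_deg,[n])"""
    s=readout.get_state(); p=np.array(s['eef_pos']); r=R.from_euler('xyz',s['ee_rot']); out=[]
    for w in wps:
        tp=np.array(w[:3]); tr=R.from_euler('xyz',[np.pi,-np.radians(w[4]),w[3]])
        dv=(r.inv()*tr).as_rotvec(degrees=True)
        n=int(max(1,np.ceil(np.linalg.norm(tp-p)/maxd),np.ceil(np.linalg.norm(dv)/maxr)))
        if len(w)>5:n=w[5]
        rs=dv/n; dp=(tp-p)/n
        for i in range(n):
            d=np.round(r.inv().apply(dp),4); q=np.round(rs,2)
            out.append({"dp":d.tolist(),"rotation":q.tolist()}); p=p+r.apply(d); r=r*R.from_rotvec(q,degrees=True)
    for i in range(0,len(out),8): print(json.dumps(out[i:i+8]))
E
python3 - <<'E'
from plan import *
rows([(.17,.50,.32,.2,0),(.20,.385,.34,.7,12),(.30,.30,.34,.75,20),(.385,.19,.32,.75,20),(.40,.19,.28,-.065,22)])
E
```

```text
[{"dp": [0.0121, 0.0373, -0.0171], "rotation": [0.0, -0.0, -6.24]}, {"dp": [0.008, 0.0384, -0.0171], "rotation": [0.0, -0.0, -6.24]}, {"dp": [0.0038, 0.039, -0.0171], "rotation": [0.0, -0.0, -6.24]}, {"dp": [-0.0005, 0.0392, -0.0171], "rotation": [0.0, -0.0, -6.24]}, {"dp": [0.0016, 0.0297, -0.005], "rotation": [0.75, 2.94, -7.14]}, {"dp": [-0.0018, 0.0296, -0.0054], "rotation": [0.75, 2.94, -7.14]}, {"dp": [-0.0051, 0.0291, -0.006], "rotation": [0.75, 2.94, -7.14]}, {"dp": [-0.0084, 0.0281, -0.0067], "rotation": [0.75, 2.94, -7.14]}]
[{"dp": [0.0071, 0.0431, 0.0015], "rotation": [0.26, 2.66, -0.92]}, {"dp": [0.0063, 0.0433, 0.0016], "rotation": [0.26, 2.66, -0.92]}, {"dp": [0.0056, 0.0434, 0.0017], "rotation": [0.26, 2.66, -0.92]}, {"dp": [-0.0063, 0.0461, 0.0048], "rotation": [0.0, 0.0, 0.0]}, {"dp": [-0.0063, 0.0461, 0.0048], "rotation": [0.0, 0.0, 0.0]}, {"dp": [-0.0063, 0.0461, 0.0048], "rotation": [0.0, 0.0, 0.0]}, {"dp": [-0.0007, 0.0021, 0.0083], "rotation": [-3.34, 0.38, 8.72]}, {"dp": [-0.0005, 0.0017, 0.0084], "rotation": [-3.34, 0.38, 8.72]}]
[{"dp": [-0.0003, 0.0012, 0.0085], "rotation": [-3.34, 0.38, 8.72]}, {"dp": [-0.0002, 0.0008, 0.0085], "rotation": [-3.34, 0.38, 8.72]}, {"dp": [-0.0002, 0.0003, 0.0086], "rotation": [-3.34, 0.38, 8.72]}]
```

Request:
carry_out(
  commands=[
    {"dp": [0.012, 0.037, -0.017], "rotation": [0, 0, -6.2]},
    {"dp": [0.008, 0.038, -0.017], "rotation": [0, 0, -6.2]},
    {"dp": [0.004, 0.039, -0.017], "rotation": [0, 0, -6.2]},
    {"dp": [0, 0.039, -0.017], "rotation": [0, 0, -6.2]},
    {"dp": [0.002, 0.03, -0.005], "rotation": [0.8, 2.9, -7.1]},
    {"dp": [-0.002, 0.03, -0.005], "rotation": [0.8, 2.9, -7.1]},
    {"dp": [-0.005, 0.029, -0.006], "rotation": [0.8, 2.9, -7.1]},
    {"dp": [-0.008, 0.028, -0.007], "rotation": [0.8, 2.9, -7.1]},
  ],
  grip=0,
  force=20,
)

```text
t: 2.05
eef_pos: [0.2011, 0.3846, 0.3398]
ee_rot: [-3.137, -0.21, 0.698]
force: [-0.9, -0.4, 0.2]
width: 0.0134
gripper_force: 0.0
```

As planned; carry on round the fridge corner.

Request:
carry_out(
  commands=[
    {"dp": [0.007, 0.043, 0.0015], "rotation": [0.3, 2.7, -0.9]},
    {"dp": [0.006, 0.043, 0.0015], "rotation": [0.3, 2.7, -0.9]},
    {"dp": [0.006, 0.043, 0.0015], "rotation": [0.3, 2.7, -0.9]},
    {"dp": [-0.006, 0.046, 0.005], "rotation": [0, 0, 0]},
    {"dp": [-0.006, 0.046, 0.005], "rotation": [0, 0, 0]},
    {"dp": [-0.006, 0.046, 0.005], "rotation": [0, 0, 0]},
    {"dp": [0, 0.002, 0.008], "rotation": [-3.3, 0.4, 8.7]},
    {"dp": [0, 0.002, 0.008], "rotation": [-3.3, 0.4, 8.7]},
  ],
)

```text
t: 3.05
eef_pos: [0.3925, 0.1894, 0.3032]
ee_rot: [-3.136, -0.363, 0.407]
force: [1.2, -0.6, 0.0]
width: 0.0007
gripper_force: 0.0
```

Request:
carry_out(
  commands=[
    {"dp": [0, 0.001, 0.008], "rotation": [-3.3, 0.4, 8.7]},
    {"dp": [0, 0.001, 0.008], "rotation": [-3.3, 0.4, 8.7]},
    {"dp": [0, 0, 0.008], "rotation": [-3.3, 0.4, 8.7]},
  ],
)

```text
t: 3.42
eef_pos: [0.4002, 0.1916, 0.2806]
ee_rot: [-3.131, -0.381, -0.076]
force: [-0.5, 0.4, -0.4]
width: 0.0003
gripper_force: 0.0
```

```bash
python3 - <<'E'
from h import *
s=readout.get_state(); print(s['t'],s['eef_pos'],s['ee_rot'],s['q'],s['force'])
c,T=pose('wrist'); im,d=vision.grab_frame('wrist'); cv2.imwrite('pics/w1.png',im[:,:,::-1])
for l in('lemon','garlic','pad_left','pad_right'):
    for q in vision.trace(l,'wrist')[:2]:
        p=pts('wrist',d,q['pixels'],T,c)
        if len(p): print(l,round(q['score'],2),np.round(q['position']),len(p),np.median(p,0).round(3),p.min(0).round(3),p.max(0).round(3))
P=pts('wrist',d,d>0,T,c); r,k=np.nonzero(d>0); col=im[r,k]
m=(col.max(1)<75)&(abs(P[:,2]-.129)<.014)&(P[:,0]<.6)
for g in(P[m&(P[:,1]>.11)],P[m&(P[:,1]<=.11)]):
    if len(g): print('dark',len(g),np.median(g,0).round(3),np.percentile(g,[2,98],0).round(3),cv2.minAreaRect(g[:,:2].astype(np.float32)))
E
```

```text
3.425 [0.4002018  0.19164618 0.28061474] [-3.13148531 -0.38109234 -0.07627835] [ 1.17783393 -0.25602733 -0.80917679  0.45066304 -0.93430752  0.0629173 ] [-0.5010094   0.35490446 -0.40838578]
pad_left 0.84 [138. 230.] 2329 [0.511 0.216 0.126] [ 0.45   0.186 -0.001] [0.678 0.249 0.132]
pad_right 0.73 [138. 434.] 2603 [0.495 0.002 0.126] [ 0.438 -0.095 -0.001] [0.731 0.043 0.139]
dark 530 [0.451 0.029 0.129] [[0.439 0.02  0.127]
 [0.466 0.043 0.131]] ((0.4526381194591522, 0.03052288293838501), (0.024757076054811478, 0.028633231297135353), 85.51707458496094)
```

View pics/w1.png

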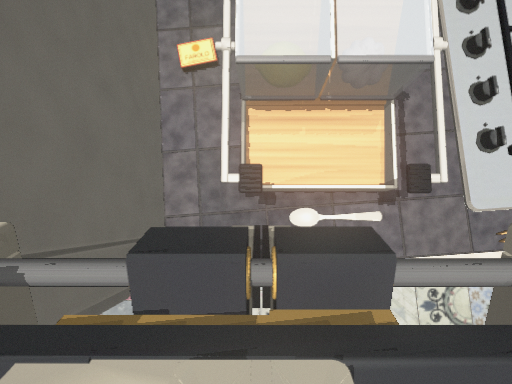

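Wrist picture: lemon is in the left bay (yellow patch at about (285,65)). The left pad is at (250,178), the right pad at (418,178), with the spoon in front at (335,216). So it's the left lever.

```bash
python3 - <<'E'
from h import *
c,T=pose('wrist'); im,d=vision.grab_frame('wrist')
f=192/np.tan(np.radians(c['fovy'])/2)
g=im.max(2)
res=[]
for nm,(a,b) in dict(L=(236,264),R=(404,434)).items():
    m=np.zeros(g.shape,bool); m[158:198,a:b]=g[158:198,a:b]<75
    r,k=np.nonzero(m); P=pts('wrist',d,m,T,c)
    u=cv2.undistortPoints(np.array([[[(k.min()+k.max())/2,(r.min()+r.max())/2]]]),np.array([[f,0,c['cx']],[0,f,c['cy']],[0,0,1.]]),np.array(c['dist'])).ravel()
    v=T[:3,:3]@[*u,1]; o=T[:3,3]; x=o+v*(.129-o[2])/v[2]
    print(nm,m.sum(),(k.min(),k.max(),r.min(),r.max()),x.round(4),np.median(P,0).round(3),np.percentile(P,[3,97],0).round(3)); res.append(x)
e=res[0]-res[1]; print(np.linalg.norm(e[:2]),'yaw',np.arctan2(-e[0],e[1]))
E
```

```text
Traceback (most recent call last):
  File "h.py", line 16, in pts
    u=cv2.undistortPoints(np.stack([k,r],1).astype(float).reshape(-1,1,2),K,np.array(c['dist'])).reshape(-1,2)
      ~~~~~~~~~~~~~~~~~~~^^^^^^^^^^^^^^^^^^^^^^^^^^^^^^^^^^^^^^^^^^^^^^^^^^^^^^^^^^^^^^^^^^^^^^^
cv2.error: OpenCV(4.12.0) /io/opencv/modules/calib3d/src/undistort.dispatch.cpp:347: error: (-215:Assertion failed) CV_IS_MAT(_src) && CV_IS_MAT(_dst) && (_src->rows == 1 || _src->cols == 1) && (_dst->rows == 1 || _dst->cols == 1) && _src->cols + _src->rows - 1 == _dst->rows + _dst->cols - 1 && (CV_MAT_TYPE(_src->type) == CV_32FC2 || CV_MAT_TYPE(_src->type) == CV_64FC2) && (CV_MAT_TYPE(_dst->type) == CV_32FC2 || CV_MAT_TYPE(_dst->type) == CV_64FC2) in function 'cvUndistortPointsInternal'
```

```bash
cat > pads.py <<'E'
from h import *
c,T=pose('wrist'); im,d=vision.grab_frame('wrist')
f=192/np.tan(np.radians(c['fovy'])/2)
g=im.max(2)
res=[]
for nm,(a,b) in dict(L=(236,266),R=(404,434)).items():
    w=g[158:198,a:b]; thr=(np.percentile(w,10)+90)/2
    m=np.zeros(g.shape,bool); m[158:198,a:b]=w<thr
    n,lab,st,cen=cv2.connectedComponentsWithStats(m.astype(np.uint8)); i=1+np.argmax(st[1:,4])
    uv=np.array([st[i,0]+st[i,2]/2-.5,st[i,1]+st[i,3]/2-.5])
    u=cv2.undistortPoints(uv.reshape(1,1,2),np.array([[f,0,c['cx']],[0,f,c['cy']],[0,0,1.]]),np.array(c['dist'])).ravel()
    v=T[:3,:3]@[*u,1]; o=T[:3,3]; x=o+v*(.129-o[2])/v[2]
    print(nm,thr,st[i],x.round(4),np.median(d[lab==i])); res.append(x)
e=res[0]-res[1]; print(np.linalg.norm(e[:2]),'yaw',np.arctan2(-e[0],e[1]))
E
python3 pads.py
```

```text
L 90.0 [239 182  24  15 101] [0.4539 0.2008 0.129 ] 0.3063477
R 78.45 [407 165  25  30 664] [0.4522 0.0313 0.129 ] 0.30471903
0.16943943573607934 yaw -0.00985865766015694
```

```bash
python3 - <<'E'
from plan import *
rows([(.4565,.2005,.20,-.07,22),(.4565,.2005,.165,-.07,22),(.460,.2002,.135,-.07,22,6)],.03)
E
```

```text
[{"dp": [0.0054, -0.0029, 0.024], "rotation": [-0.15, 0.05, 0.01]}, {"dp": [0.0053, -0.003, 0.024], "rotation": [-0.15, 0.05, 0.01]}, {"dp": [0.0053, -0.003, 0.024], "rotation": [-0.15, 0.05, 0.01]}, {"dp": [0.0053, -0.0031, 0.024], "rotation": [-0.15, 0.05, 0.01]}, {"dp": [-0.0065, -0.0, 0.0162], "rotation": [0.0, 0.01, 0.01]}, {"dp": [-0.0065, -0.0, 0.0162], "rotation": [0.0, 0.01, 0.01]}, {"dp": [-0.0013, 0.0, 0.0049], "rotation": [0.0, -0.0, -0.0]}, {"dp": [-0.0013, 0.0, 0.0049], "rotation": [0.0, -0.0, -0.0]}]
[{"dp": [-0.0013, 0.0, 0.0049], "rotation": [0.0, -0.0, -0.0]}, {"dp": [-0.0013, 0.0, 0.0049], "rotation": [0.0, -0.0, -0.0]}, {"dp": [-0.0013, 0.0, 0.0049], "rotation": [0.0, -0.0, -0.0]}, {"dp": [-0.0013, 0.0, 0.0049], "rotation": [0.0, -0.0, -0.0]}]
```

Request:
carry_out(
  commands=[
    {"dp": [0.0053, -0.003, 0.024], "rotation": [-0.15, 0, 0]},
    {"dp": [0.0053, -0.003, 0.024], "rotation": [-0.15, 0, 0]},
    {"dp": [0.0053, -0.003, 0.024], "rotation": [-0.15, 0, 0]},
    {"dp": [0.0053, -0.003, 0.024], "rotation": [-0.15, 0, 0]},
    {"dp": [-0.0065, 0, 0.016], "rotation": [0, 0, 0]},
    {"dp": [-0.003, 0, 0.008], "rotation": [0, 0, 0]},
    {"dp": [0, 0, 0], "rotation": [0, 0, 0]},
  ],
)

```text
t: 4.65
eef_pos: [0.4564, 0.1999, 0.1736]
ee_rot: [3.139, -0.38, -0.07]
force: [-0.4, -0.7, -0.2]
width: 0.0009
gripper_force: 0.0
```

```bash
python3 - <<'E'
from h import *
im,d=vision.grab_frame('wrist'); im2,d=vision.grab_frame('scene')
a=cv2.resize(im2[135:225,150:290],(512,330),interpolation=3)
cv2.imwrite('pics/w2.png',np.vstack([im[40:300],a])[:,:,::-1])
E
```

```text
(no output)
```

View pics/w2.png

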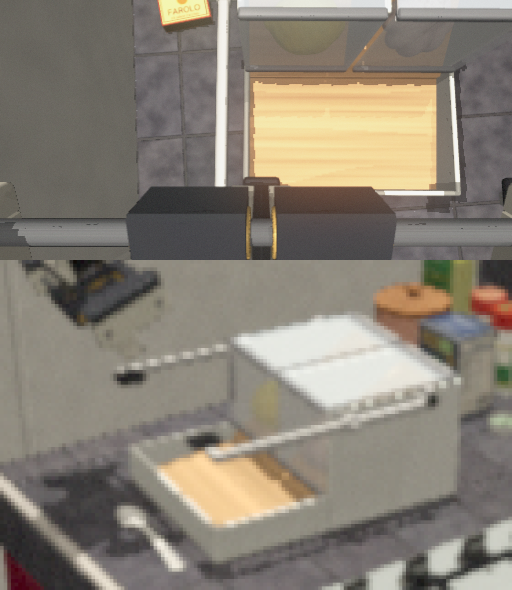

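Lemon is left, garlic right; the fingers stand over the left pad. Pressing now.

Request:
carry_out(
  commands=[
    {"dp": [-0.002, 0, 0.005], "rotation": [0, 0, 0]},
    {"dp": [-0.002, 0, 0.005], "rotation": [0, 0, 0]},
    {"dp": [-0.002, 0, 0.005], "rotation": [0, 0, 0]},
    {"dp": [-0.002, 0, 0.005], "rotation": [0, 0, 0]},
    {"dp": [-0.0015, 0, 0.005], "rotation": [0, 0, 0]},
    {"dp": [-0.0015, 0, 0.005], "rotation": [0, 0, 0]},
  ],
)

```text
t: 5.5
eef_pos: [0.4581, 0.2006, 0.1427]
ee_rot: [3.139, -0.377, -0.071]
force: [-2.7, -1.8, 3.0]
width: 0.0004
gripper_force: 2.0
```

Request:
carry_out(
  commands=[
    {"dp": [-0.0015, 0, 0.005], "rotation": [0, 0, 0]},
    {"dp": [-0.0015, 0, 0.005], "rotation": [0, 0, 0]},
    {"dp": [-0.0015, 0, 0.005], "rotation": [0, 0, 0]},
    {"dp": [-0.0015, 0, 0.005], "rotation": [0, 0, 0]},
    {"dp": [-0.0015, 0, 0.005], "rotation": [0, 0, 0]},
  ],
)

```text
t: 6.12
eef_pos: [0.466, 0.2047, 0.1262]
ee_rot: [3.134, -0.362, -0.071]
force: [-2.9, -1.8, 3.1]
width: 0.0003
gripper_force: 1.9
```

```bash
python3 - <<'E'
from h import *
s=readout.get_state(); print(np.round(s['q'],3),np.round(s['qd'],3),s['eef_pos'],s['ee_rot'],s['joint_efforts'])
E
```

```text
[ 0.887  0.067 -1.016  0.839 -0.407 -0.154] [-0.053  0.074  0.001  0.067  0.061 -0.032] [0.46602789 0.20465538 0.12619231] [ 3.1335067  -0.36175613 -0.07081958] [  0.53500056 -24.93314266  21.11672938   2.91253142   0.38097468
   0.02629599]
```

```bash
python3 - <<'E'
from plan import *
def tip(x,y,z,t,n):
    o=R.from_euler('xyz',[np.pi,-np.radians(t),-.07]).apply([0,0,.025]); return (x-o[0],y-o[1],z-o[2],-.07,t,n)
rows([tip(.471,.202,.100,13,4),tip(.473,.202,.080,13,4)])
E
```

```text
[{"dp": [-0.0003, 0.0006, 0.0004], "rotation": [0.12, -1.93, -0.02]}, {"dp": [-0.0003, 0.0006, 0.0004], "rotation": [0.12, -1.93, -0.02]}, {"dp": [-0.0002, 0.0006, 0.0004], "rotation": [0.12, -1.93, -0.02]}, {"dp": [-0.0002, 0.0006, 0.0004], "rotation": [0.12, -1.93, -0.02]}, {"dp": [-0.0006, -0.0001, 0.005], "rotation": [-0.0, -0.0, 0.0]}, {"dp": [-0.0006, -0.0001, 0.005], "rotation": [-0.0, -0.0, 0.0]}, {"dp": [-0.0006, -0.0001, 0.005], "rotation": [-0.0, -0.0, 0.0]}, {"dp": [-0.0006, -0.0001, 0.005], "rotation": [-0.0, -0.0, 0.0]}]
```

Request:
carry_out(
  commands=[
    {"dp": [-0.0003, 0.0006, 0.0004], "rotation": [0.1, -1.9, 0]},
    {"dp": [-0.0003, 0.0006, 0.0004], "rotation": [0.1, -1.9, 0]},
    {"dp": [-0.0002, 0.0006, 0.0004], "rotation": [0.1, -1.9, 0]},
    {"dp": [-0.0002, 0.0006, 0.0004], "rotation": [0.1, -1.9, 0]},
  ],
)

```text
t: 6.62
eef_pos: [0.4665, 0.2043, 0.1255]
ee_rot: [-3.139, -0.23, -0.071]
force: [2.9, -0.0, 3.6]
width: 0.0004
gripper_force: 1.6
```

```bash
python3 - <<'E'
from h import *
s=readout.get_state(); print(np.round(s['q'],3),s['eef_pos'],s['ee_rot'],s['force'])
print(np.array(s['eef_pos'])+R.from_euler('xyz',s['ee_rot']).apply([0,0,.025]))
E
```

```text
[ 0.916  0.109 -0.813  0.371 -0.548  0.277] [0.46645855 0.2043153  0.12551496] [-3.13905536 -0.23027286 -0.07053987] [ 2.86995978 -0.04188846  3.5585117 ]
[0.47215489 0.20397641 0.10117494]
```

Request:
carry_out(
  commands=[
    {"dp": [-0.001, 0, 0.005], "rotation": [0, 0, 0]},
    {"dp": [-0.001, 0, 0.005], "rotation": [0, 0, 0]},
    {"dp": [-0.001, 0, 0.005], "rotation": [0, 0, 0]},
  ],
)

```text
t: 7.0
eef_pos: [0.4661, 0.2028, 0.1093]
ee_rot: [-3.141, -0.23, -0.071]
force: [2.4, 1.1, 4.4]
width: 0.0003
gripper_force: 1.9
```

```bash
python3 - <<'E'
from h import *
s=readout.get_state(); print(np.round(s['q'],3),s['eef_pos'],s['ee_rot'],s['force'])
print(np.array(s['eef_pos'])+R.from_euler('xyz',s['ee_rot']).apply([0,0,.025]))
im,_=vision.grab_frame('wrist'); im2,d=vision.grab_frame('scene')
a=cv2.resize(im2[105:225,140:300],(512,384),interpolation=3)
cv2.imwrite('pics/w3.png',np.vstack([im[40:250],a])[:,:,::-1])
E
```

```text
[ 0.909  0.133 -0.846  0.408 -0.497  0.241] [0.46614729 0.20280819 0.10927271] [-3.14141704 -0.23025925 -0.07087101] [2.40206498 1.14180742 4.40024109]
[0.47183903 0.20240854 0.08493253]
```

View pics/w3.png

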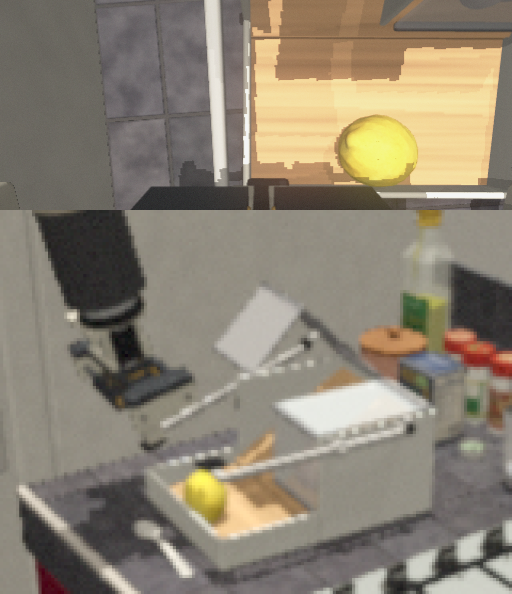

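The lemon lies in the tray at (378,150) with the lid wide open. I'll hold it there for a second.

Request:
carry_out(
  commands=[
    {"dp": [0, 0, 0], "rotation": [0, 0, 0]},
    {"dp": [0, 0, 0], "rotation": [0, 0, 0]},
    {"dp": [0, 0, 0], "rotation": [0, 0, 0]},
    {"dp": [0, 0, 0], "rotation": [0, 0, 0]},
    {"dp": [0, 0, 0], "rotation": [0, 0, 0]},
    {"dp": [0, 0, 0], "rotation": [0, 0, 0]},
    {"dp": [0, 0, 0], "rotation": [0, 0, 0]},
    {"dp": [0, 0, 0], "rotation": [0, 0, 0]},
  ],
)

```text
t: 8.1
eef_pos: [0.4657, 0.202, 0.1092]
ee_rot: [3.14, -0.229, -0.072]
force: [-3.0, -0.2, 2.6]
width: 0.0003
gripper_force: 1.5
```

```bash
python3 - <<'E'
from h import *
s=readout.get_state(); print(s['t'],s['eef_pos'],s['force'])
c,T=pose('scene'); im,d=vision.grab_frame('scene')
r,k=np.nonzero(d>0); P=pts('scene',d,d>0,T,c); C=im[r,k].astype(int)
m=(C[:,1]-C[:,2]>60)&(C[:,0]-C[:,1]<50)&(P[:,0]>.43)&(P[:,0]<.62)&(P[:,1]>0)&(P[:,1]<.24)&(P[:,2]<.15)
print(m.sum(),np.percentile(P[m],[3,50,97],0).round(3))
E
```

```text
8.1 [0.46567134 0.20197682 0.10922397] [-2.95946173 -0.22236794  2.61312308]
162 [[0.466 0.086 0.018]
 [0.484 0.099 0.047]
 [0.51  0.177 0.064]]
```

Request:
carry_out(
  commands=[
    {"dp": [0.0005, 0, -0.0025], "rotation": [0, 0, 0]},
    {"dp": [0.0005, 0, -0.0025], "rotation": [0, 0, 0]},
    {"dp": [0.0005, 0, -0.0025], "rotation": [0, 0, 0]},
    {"dp": [0.0005, 0, -0.0025], "rotation": [0, 0, 0]},
    {"dp": [0.0005, 0, -0.0025], "rotation": [0, 0, 0]},
    {"dp": [0.0005, 0, -0.0025], "rotation": [0, 0, 0]},
    {"dp": [0.0005, 0, -0.0025], "rotation": [0, 0, 0]},
    {"dp": [0.0005, 0, -0.0025], "rotation": [0, 0, 0]},
  ],
)

```text
t: 9.15
eef_pos: [0.4652, 0.2025, 0.13]
ee_rot: [3.141, -0.23, -0.071]
force: [-2.9, 0.9, 2.2]
width: 0.0008
gripper_force: 1.6
```

Request:
carry_out(
  commands=[
    {"dp": [0.0004, 0, -0.002], "rotation": [0, 0, 0]},
    {"dp": [0.0004, 0, -0.002], "rotation": [0, 0, 0]},
    {"dp": [0.0004, 0, -0.002], "rotation": [0, 0, 0]},
    {"dp": [0.0004, 0, -0.002], "rotation": [0, 0, 0]},
    {"dp": [0.0004, 0, -0.002], "rotation": [0, 0, 0]},
    {"dp": [0.0004, 0, -0.002], "rotation": [0, 0, 0]},
    {"dp": [0.0004, 0, -0.002], "rotation": [0, 0, 0]},
    {"dp": [0.0004, 0, -0.002], "rotation": [0, 0, 0]},
  ],
)

```text
t: 10.15
eef_pos: [0.4647, 0.2025, 0.1462]
ee_rot: [3.141, -0.23, -0.071]
force: [-1.8, 1.2, 3.3]
width: 0.0002
gripper_force: 1.6
```

Request:
carry_out(
  commands=[
    {"dp": [0.0004, 0, -0.002], "rotation": [0, 0, 0]},
    {"dp": [0.0004, 0, -0.002], "rotation": [0, 0, 0]},
    {"dp": [0.0004, 0, -0.002], "rotation": [0, 0, 0]},
    {"dp": [0.0004, 0, -0.002], "rotation": [0, 0, 0]},
  ],
)

```text
t: 10.65
eef_pos: [0.4646, 0.2026, 0.1546]
ee_rot: [3.141, -0.23, -0.071]
force: [0.8, 0.1, 2.7]
width: 0.0005
gripper_force: 1.5
```

Request:
carry_out(
  commands=[
    {"dp": [0.0002, 0, -0.0015], "rotation": [0, 0, 0]},
    {"dp": [0.0002, 0, -0.0015], "rotation": [0, 0, 0]},
    {"dp": [0.0002, 0, -0.0015], "rotation": [0, 0, 0]},
    {"dp": [0.0002, 0, -0.0015], "rotation": [0, 0, 0]},
    {"dp": [0.0004, 0, -0.002], "rotation": [0, 0, 0]},
    {"dp": [0.0004, 0, -0.002], "rotation": [0, 0, 0]},
  ],
)

```text
t: 11.4
eef_pos: [0.4637, 0.2025, 0.1644]
ee_rot: [3.141, -0.229, -0.071]
force: [1.1, -0.1, 0.2]
width: 0.0006
gripper_force: 0.0
```

Released. Now lift and back off, then check.

Request:
carry_out(
  commands=[
    {"dp": [0.003, 0, -0.015], "rotation": [0, 0, 0]},
    {"dp": [0.003, 0, -0.025], "rotation": [0, 0, 0]},
    {"dp": [0, 0, -0.03], "rotation": [0, 0, 0]},
    {"dp": [0, 0, -0.03], "rotation": [0, 0, 0]},
    {"dp": [0, 0, 0], "rotation": [0, 0, 0]},
    {"dp": [0, 0, 0], "rotation": [0, 0, 0]},
    {"dp": [0, 0, 0], "rotation": [0, 0, 0]},
    {"dp": [0, 0, 0], "rotation": [0, 0, 0]},
  ],
)

```text
t: 12.4
eef_pos: [0.4467, 0.2035, 0.2624]
ee_rot: [3.14, -0.229, -0.071]
force: [-0.1, -1.2, 0.1]
width: 0.0001
gripper_force: 0.0
```

```bash
python3 - <<'E'
from h import *
im,_=vision.grab_frame('wrist'); im2,d=vision.grab_frame('scene')
a=cv2.resize(im2[105:225,140:300],(512,384),interpolation=3)
cv2.imwrite('pics/w4.png',np.vstack([im[:210],a])[:,:,::-1])
E
```

```text
(no output)
```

View pics/w4.png

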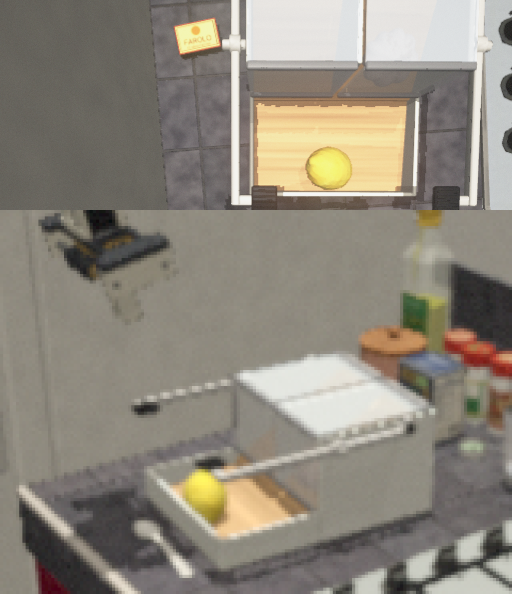

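The lemon rests in the tray at (328,168), both lids are shut, the levers are up and the hand is clear.

```bash
python3 -c "
from station import arm; print(arm.job_done())"
```

```text
the job is handed in; nothing more can be done
None
```

The job is handed in: the last picture showed the lemon at rest in the catch tray, both lids shut and the hand clear. I used only the left lever; no verdict came back.

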